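Sweep loose parts into the parts pen

ROBOT

A 6-joint arm with a two-finger parallel gripper is mounted at the origin on a cart in front of the work surface, level with it; the furniture and walls round the work are solid. World frame = base frame: x ahead of the robot, y to its left, z up, the work surface at z = 0. Lengths are in mm, angles in degrees, forces in N, time in s.
With the tool pointing down it reaches from about 350 to 850 mm from the base axis. Payload 8.1 kg.
Tool frame: the origin (TCP) lies midway between the tips of the shut fingers; the grasp point (between the pads) lies hold_point_z behind it (hold_point_z is the distance from the TCP to the grasp point, in mm); z points along the fingers, x is the direction in which the jaws open and shut, and the axes are right-handed (so a half turn about z gives the same grasp; the last joint's range is limited). The gripper opens to 85 mm and grips with 20 to 120 N. Pads are 22 mm wide; open, the fingers measure 114 mm over their backs; the gripper's body (76 mm by 85 mm) begins 54 mm behind the grasp point. The pads swing forward as they close: fully open they stand 13 mm farther back than shut.
Start: joints at [-73.304, 7.471, 85.268, -0, 87.261, -4.893], TCP at [220.788, -557.905, 192.592] pointing down, gripper open.
Joint ranges: [-169.43, 169.43], [-51.17, 129.36], [1.28, 143.12], [-76.62, 256.62], [0, 156.53], [-152.29, 152.29]. Speed limits (degrees/s): [136.94, 136.94, 159.86, 180, 180, 180].

INTERFACE

Orientations are given as [roll, pitch, yaw] about the fixed x, y, z axes, in that order (R = Rz(yaw) Ry(pitch) Rx(roll)).
In Python, from bench import * gives the robot as it stands.
- The arm moves only by the shell command python3 -m pendant 'ROWS' [OPENING] [FORCE]. ROWS is JSON, a list that holds one entry, the list of rows, each a list of 4 numbers: the shift along the tool's x, y, z normalised to -1 to 1, where 1 is 0.02 m, then the turn about the tool's z normalised to -1 to 1, where 1 is 0.08 rad. A call has exactly 10 rows; each row shifts and turns the pose as measured when the row begins, along the tool's axes as they then stand; what a row does not reach is not made up. A row lasts 1/12 s, in which the tool goes at most 41.7 mm and 7.16 degrees, less where a joint would pass 70% of its speed; a pose out of reach is approached as far as the arm can. A call with a number of a shift or a turn outside -1 to 1 is refused whole. A call with a gripper value outside its range is refused whole. OPENING is the gripper's target within -1 to 1 (fully open at 1, half-way at 0, shut at -1), set as the call begins (- or left out, the last holds). The fingers move at their own pace and stop on an object; FORCE is the grip in N (left out, the last holds). Time passes only in rows, so rows that do not move let the fingers close, or fill a call up. It gives the time, the measured TCP pose, the force and the opening at its end, in the units of the state.
- sense(): the state, without advancing time (a new reading comes with each control period).
- snapshot(name): name is "side" or "top"; returns the picture (420x560x3 uint8, red, green, blue); there is no depth.
- calibration(name): a dict with "mtx" (3x3 intrinsics, pixels), "world_to_cam" (4x4, takes a point from world to camera coordinates). Camera axes: x right, y down, z forward; pixel columns grow to the right and rows downward; lengths in mm; the calibration is good to about 2 mm. A picture is of the moment at which its call begins. calibration takes no time and is no camera call.
- hand_in(): hands the job in, once; it reports no verdict.
The state is a dict: "time": time; "joint_pos": joint angles; "qd": joint speeds; "joint_efforts": joint torques, N m; "tool_pos": TCP position; "tcp_rot": TCP orientation; "ft_force": force on the tool from outside, world axes, zero at the start; "wrist_torque": the same for the moment, N m; "finger_gap": finger opening in mm.
Only numpy, scipy, OpenCV 4.12 (cv2) and the standard library are available. Lean on these libraries where they do the work, as an engineer would, in place of code of your own. Each camera call takes 0.05 s, during which the arm holds its last target.

TASK

Clear the measuring plate: with your fingertips, sweep the two ball bearings and the bolt along the plate through the open side of the three-sided aluminium pen, until each lies wholly inside it. Only push them: nothing may be lifted off the plate. Leave the brass fitting, the black loupe and the steel setting ring standing where they are.

Things in the scene. Friction and masses are not known exactly. Their poses are not given: they have to be found in the camera images.
- pen: three-sided aluminium pen screwed to the plate; no floor, parts slide on the plate. Origin: on the plate, at the centre of the inside space, which is 180 mm along its x (-90 to +90) and 110 mm along its y (-55 to +55). Walls 24 mm high and 8 mm thick on the -x, +x and -y sides; the +y side is open. Outside the -y wall are two low screw feet.
- pen_mouth (a point): middle of the pen's open side, on the plate: 55 mm along +y from the pen's origin; same axes as the pen
- bearing_a: steel ball bearing with dark seals, 35 mm diameter, 11 mm high, lying flat, 35 g; origin at the centre of its underside. To be swept into the pen
- bearing_b: a second bearing just like bearing_a; to be swept into the pen
- bolt: steel socket-head bolt lying on the plate, fills a box of 29 (its x) by 17 (its y) by 11 mm and slides like that box, without rolling; about 12 g; origin under its centre (to 1 mm). To be swept into the pen
- fitting: small upright brass hose fitting, 12 mm diameter, 23 mm high, origin at the centre of its underside, z up; must stay where it stands
- eye_loupe: black eye loupe, 34 mm diameter, 30 mm high, origin at the centre of its underside; must stay where it stands
- setting_ring: steel setting ring, 39 mm diameter, 14 mm high, lying flat beside the pen, origin at the centre of its underside; must stay where it lies

How it is judged:
By the outcome, as a careful person would: the job done as asked, in the order asked, and still so for the second after the job is handed in, with the robot touching nothing.
It also fails if it takes over 64 s, if anything falls off the work surface, if the arm or the gripper's body presses on something with over 40 N, if the wrist force passes 120 N, or if a joint passes its speed limit or range.

## Working session

There is one attempt and no reset: what is moved stays moved. The work goes in short steps, Python scripts to look and compute and a shell command to move; the robot and the scene stay as the last step left them, time stands still between calls to the robot, and variables do not carry over. Pictures are saved under pics/ and viewed, and the job is handed in when it is done.

```bash
mkdir -p pics; ls; python3 - <<'E'
from bench import *
import cv2
for n in("top","side"):
    im=snapshot(n); cv2.imwrite(f"pics/{n}0.png",im[:,:,::-1])
    c=calibration(n); print(c)
print(sense())
E
```

```text
pics
{'mtx': array([[431.84493268,   0.        , 282.90177796],
       [  0.        , 431.84493268, 212.62468676],
       [  0.        ,   0.        ,   1.        ]]), 'world_to_cam': array([[-2.43277224e-02, -9.99530118e-01,  1.86468602e-02,
        -1.37253821e+02],
       [-9.81974561e-01,  2.03948640e-02, -1.87909581e-01,
         5.80235482e+02],
       [ 1.87440985e-01, -2.28821545e-02, -9.82009310e-01,
         7.74505729e+02],
       [ 0.00000000e+00,  0.00000000e+00,  0.00000000e+00,
         1.00000000e+00]])}
{'mtx': array([[521.62387189,   0.        , 289.77949316],
       [  0.        , 521.62387189, 211.43040317],
       [  0.        ,   0.        ,   1.        ]]), 'world_to_cam': array([[ 9.79855370e-01, -1.99671384e-01, -3.84613628e-03,
        -5.91535622e+02],
       [-7.54301204e-02, -3.52191741e-01, -9.32883313e-01,
         1.36730842e+01],
       [ 1.84915524e-01,  9.14380838e-01, -3.60158205e-01,
         9.07607944e+02],
       [ 0.00000000e+00,  0.00000000e+00,  0.00000000e+00,
         1.00000000e+00]])}
{'time': 0.1, 'joint_pos': array([-7.33040487e+01,  7.51120072e+00,  8.53241437e+01, -7.83289387e-04,
        8.72635968e+01, -4.89270361e+00]), 'qd': array([-0.09419552, -0.10439776, -0.12045362,  0.07016151, -0.12339248,
        0.03689445]), 'joint_efforts': array([ 5.54466878e-04, -5.70952141e+01, -5.01943302e+01, -3.87748341e-04,
        8.19184439e-03, -2.24592407e-05]), 'tool_pos': array([ 220.61542949, -557.34215954,  191.63445531]), 'tcp_rot': array([-1.79992341e+02,  9.86474309e-02, -6.84113004e+01]), 'ft_force': array([-0.47284406,  0.52955754, -0.1818919 ]), 'wrist_torque': array([-0.00330748,  0.00284991,  0.01973583]), 'finger_gap': 85.30092797596691}
```

View pics/top0.png

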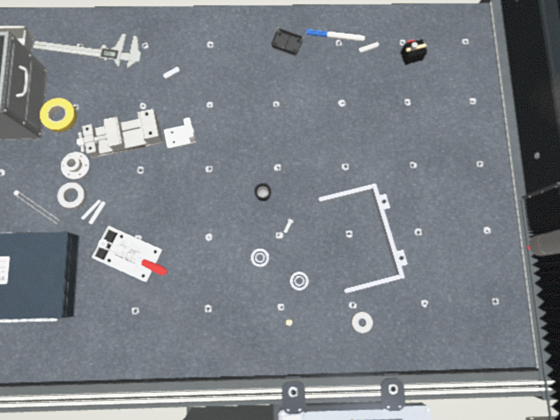

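View pics/side0.png

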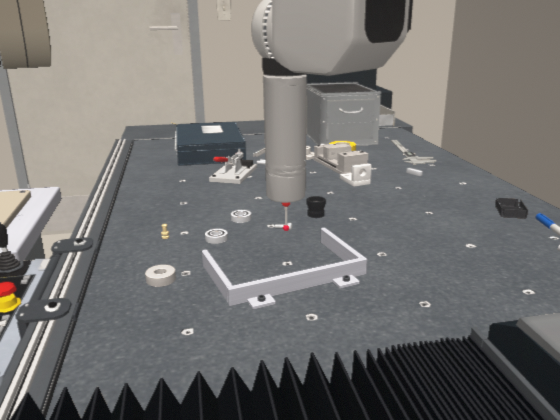

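```bash
cat > h.py <<'E'
import numpy as np, cv2
from bench import *
def proj(n,p):
    c=calibration(n);q=c["world_to_cam"]@np.array([*p,1.]);u=c["mtx"]@q[:3];return u[:2]/u[2]
def back(n,uv,z):
    c=calibration(n);T=c["world_to_cam"];R=T[:3,:3];t=T[:3,3]
    d=R.T@np.linalg.inv(c["mtx"])@np.array([uv[0],uv[1],1.]);o=-R.T@t
    return o+d*(z-o[2])/d[2]
def crop(im,r,s,name):
    x0,y0,x1,y1=r
    cv2.imwrite(name,cv2.resize(im[y0:y1,x0:x1,::-1],None,fx=s,fy=s,interpolation=cv2.INTER_CUBIC))
E
python3 - <<'E'
from h import *
for n in("top","side"):
    print(n,proj(n,(220,-557,192)),-calibration(n)["world_to_cam"][:3,:3].T@calibration(n)["world_to_cam"][:3,3])
im=cv2.imread("pics/top0.png")[:,:,::-1]
crop(im,(230,170,430,345),4,"pics/top0c.png")
im=cv2.imread("pics/side0.png")[:,:,::-1]
crop(im,(130,160,390,320),3,"pics/side0c.png")
E
```

```text
top [564.78194759 426.38188987] [ 421.26329245 -131.3007917   872.16299549]
side [-84.6784898 231.3679992] [ 412.81991943 -943.1965008   337.36271317]
```

View pics/top0c.png

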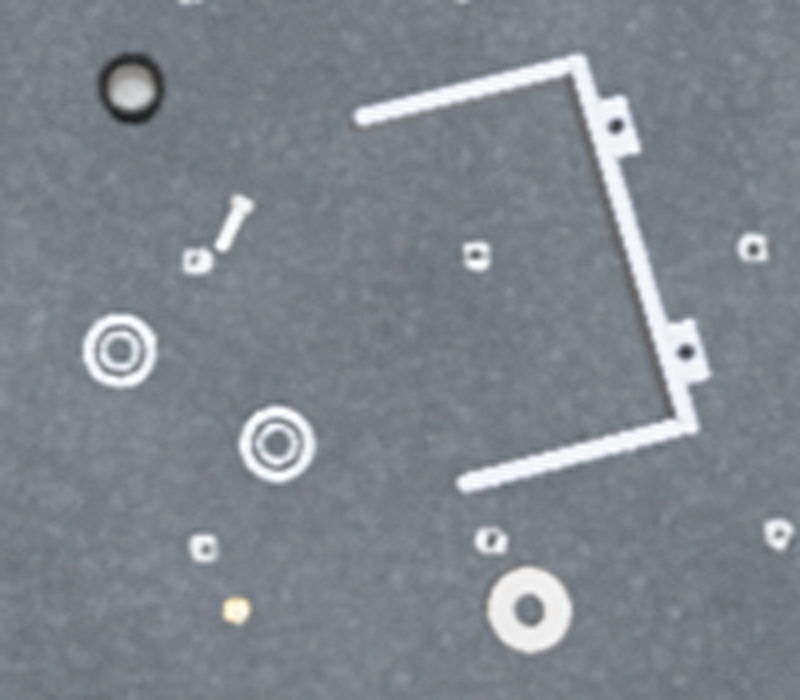

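View pics/side0c.png

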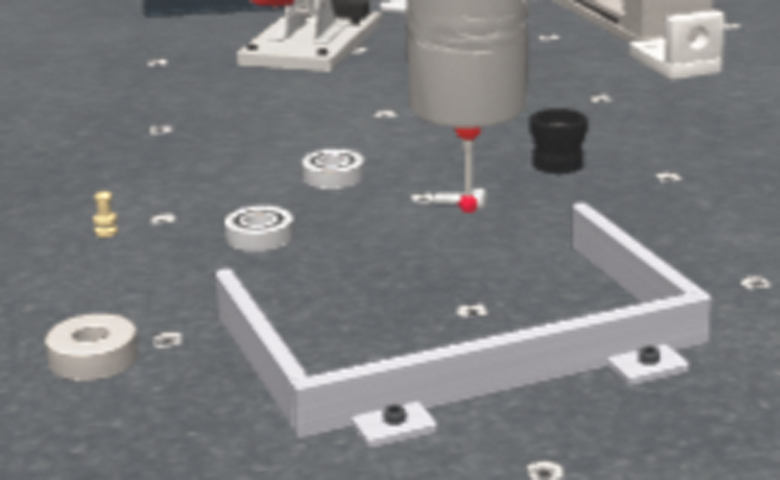

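```bash
python3 - <<'E'
from h import *
# triangulate probe tip
from scipy.optimize import least_squares
f=lambda p:np.r_[proj("top",p)-[530,247],proj("side",p)-[286,228]]
r=least_squares(f,[400,-500,200]);print(r.x,r.fun)
f4=lambda u,v:(230+u/4+0-.375,170+v/4-.375)
for n,u,v,z in [("loupe",131,89,30),("fitting",236,610,23),("ring",530,610,14),("A",277,444,11),("B",120,351,11),("bolt",233,223,6),("bolthead",241,205,8),("bolttail",222,246,6),
 ("w+end",361,117,24),("wcornerL",577,62,24),("wcornerR",687,425,24),("w-end",463,484,24)]:
    print(n,back("top",f4(u,v),z).round(1))
E
```

```text
[ 488.51750658 -553.70046231  169.56778729] [-0.04034729  0.40846435  0.20188299 -0.03824524]
loupe [ 625.2 -110.9   30. ]
fitting [ 370.2 -156.8   23. ]
ring [ 366.1 -299.4   14. ]
A [ 448.5 -179.6   11. ]
B [ 496.  -102.9   11. ]
bolt [ 560.  -160.9    6. ]
bolthead [ 568.9 -165.2    8. ]
bolttail [ 548.3 -155.1    6. ]
w+end [ 609.8 -226.3   24. ]
wcornerL [ 636.2 -337.4   24. ]
wcornerR [ 452.5 -379.7   24. ]
w-end [ 426.8 -268.4   24. ]
```

```bash
cat >> h.py <<'E'
X=np.array([.974,.227]);Y=np.array([-.227,.974]);C=np.array([530.8,-301.2])
def pen(p): d=np.asarray(p)[:2]-C; return np.array([d@X,d@Y])
def wor(a,b): return C+a*X+b*Y
def go(a,b,z):
    "remaining shift in tool axes, mm, for pen target a,b and z"
    s=sense();t=s["tool_pos"];y=np.radians(s["tcp_rot"][2]);d=wor(a,b)-t[:2]
    tx=d@[np.cos(y),np.sin(y)];ty=d@[np.sin(y),-np.cos(y)]
    print("t",round(s["time"],2),"pen",pen(t).round(1),"z",t[2].round(1),"rot",s["tcp_rot"].round(1),"gap",round(s["finger_gap"],1),"F",s["ft_force"].round(1))
    print("shift mm",np.round([tx,ty,t[2]-z],1),"turn units",round(-(np.arctan2(.227,.974)-y)/.08,2))
E
python3 - <<'E'
from h import *
g=lambda u,v:(130+u/3-.33,160+v/3-.33)
for n,u,v,z in [("A",258,220,11),("B",333,160,11),("bolt",452,199,5),("fit",105,235,0),("loupe",558,122,30),("w+end",582,209,24),("w-end",224,273,24)]:
    p=back("side",g(u,v),z);print(n,p.round(1),pen(p).round(1))
go(-50,185,150)
E
```

```text
A [ 447.7 -182.4   11. ] [-54.  134.5]
B [ 496.  -104.3   11. ] [ 10.8 199.7]
bolt [ 554.9 -161.5    5. ] [ 55.2 130.6]
fit [ 368.1 -160.    -0. ] [-126.4  174.5]
loupe [ 625.1 -120.    30. ] [133.  155.1]
w+end [ 609.2 -233.1   24. ] [91.9 48.6]
w-end [ 426.5 -271.9   24. ] [-94.9  52.3]
t 0.1 pen [-360.3 -179.1] z 191.6 rot [-1.80e+02  1.00e-01 -6.84e+01] gap 85.3 F [-0.5  0.5 -0.2]
shift mm [-314.4 -360.5   41.6] turn units -17.79
```

```bash
python3 -m pendant '[[[-1,-1,0,0],[-1,-1,0,0],[-1,-1,0,0],[-1,-1,0,0],[-1,-1,0,0],[-1,-1,0,-1],[-1,-1,0,-1],[-1,-1,0,-1],[-1,-1,0,-1],[-1,-1,0,-1]]]' -0.53 30; python3 -c "
from h import *
go(-52,185,150)"
```

```text
time: 0.93
tool_pos: [310.7, -281.6, 185.4]
tcp_rot: [-179.8, 0.6, -45.1]
ft_force: [0.3, 0.1, -0.0]
finger_gap: 20.1
t 0.93 pen [-209.9   69.1] z 185.4 rot [-179.8    0.6  -45.1] gap 20.1 F [ 0.3  0.1 -0. ]
shift mm [ -15.4 -195.3   35.4] turn units -12.7
```

```bash
python3 -m pendant '[[[0,0,0,-1],[0,0,0,-1],[0,0,0,-1],[0,0,0,-1],[0,0,0,-1],[0,0,0,-1],[0,0,0,-1],[0,0,0,-1],[0,0,0,-1],[0,0,0,-1]]]'; python3 -c "
from h import *
go(-52,185,150)"
```

```text
time: 1.77
tool_pos: [310.1, -272.4, 181.7]
tcp_rot: [-179.0, 0.5, 3.6]
ft_force: [0.2, -0.2, 0.5]
finger_gap: 20.1
t 1.77 pen [-208.4   78.2] z 181.7 rot [-179.     0.5    3.6] gap 20.1 F [ 0.2 -0.2  0.5]
shift mm [ 136.5 -131.3   31.7] turn units -2.08
```

```bash
python3 -m pendant '[[[0.5,-0.5,0.5,-1],[0.8,-0.8,0.5,-1],[0.9,-0.9,0.5,0],[0.9,-0.9,0.5,0],[0.9,-0.9,0.5,0],[0.8,-0.8,0.5,0],[0.7,-0.7,0.5,0],[0.5,-0.5,0.5,0],[0.3,-0.3,0.3,0],[0,0,0,0]]]'; python3 -c "
from h import *
go(-52,178,40)"
```

```text
time: 2.6
tool_pos: [407.2, -115.1, 90.9]
tcp_rot: [-178.9, 0.5, 13.4]
ft_force: [-0.0, -0.6, 0.9]
finger_gap: 20.1
t 2.6 pen [-78.1 209.3] z 90.9 rot [-178.9    0.5   13.4] gap 20.1 F [-0.  -0.6  0.9]
shift mm [26.  31.4 50.9] turn units 0.05
```

```bash
python3 -m pendant '[[[0.3,0.3,0.5,0],[0.3,0.3,0.5,0],[0.3,0.3,0.5,0],[0.2,0.3,0.4,0],[0.2,0.3,0.3,0],[0,0,0.2,0],[0,0,0.1,0],[0,0,0,0],[0,0,0,0],[0,0,0,0]]]'; python3 -c "
from h import *
go(-52,178,4)
for n in('top','side'):
  im=snapshot(n); crop(im,(230,120,430,345) if n=='top' else (130,100,390,300),2.6 if n=='top' else 3,'pics/a_%s.png'%n)"
```

```text
time: 3.43
tool_pos: [438.1, -143.4, 41.0]
tcp_rot: [-179.1, 0.5, 13.3]
ft_force: [-0.9, 0.3, 0.1]
finger_gap: 20.2
t 3.43 pen [-54.4 174.7] z 41.0 rot [-179.1    0.5   13.3] gap 20.2 F [-0.9  0.3  0.1]
shift mm [ 2.4 -3.3 37. ] turn units 0.04
```

View pics/a_side.png

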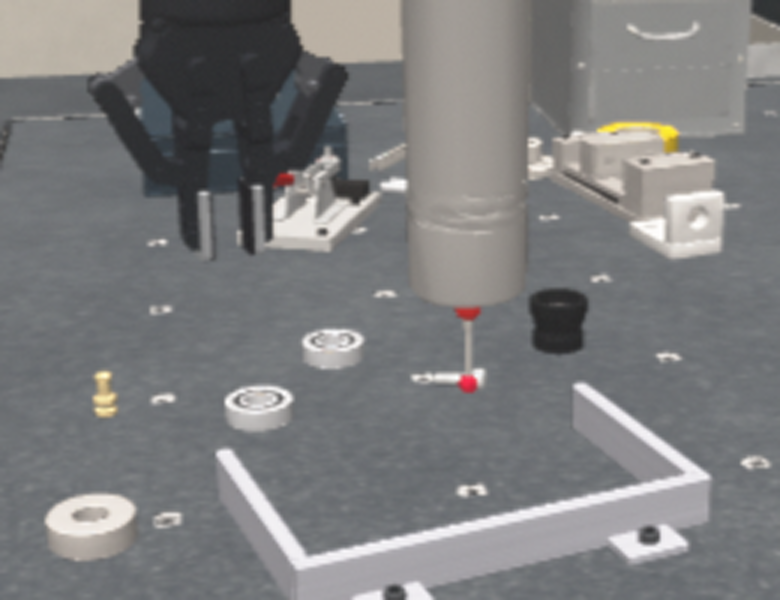

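View pics/a_top.png

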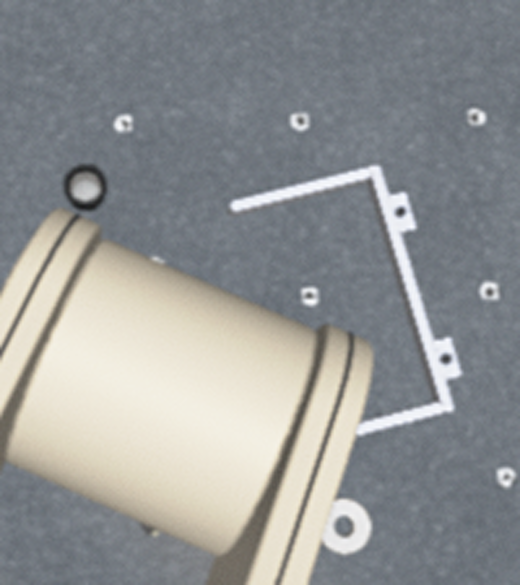

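```bash
python3 -c "
from h import *
g=lambda u,v:(130+u/3-.33,100+v/3-.33)
print(proj('side',(438.1,-143.4,41)),g(232,256))
for q in [(208,258),(256,252)]: 
  for z in (41,45,50): p=back('side',g(*q),z);print(z,p.round(1),pen(p).round(1))
"
```

```text
[206.97028275 207.02534486] (207.0033333333333, 185.0033333333333)
41 [430.  -29.3  41. ] [-36.5 287.8]
45 [429.7 -41.6  45. ] [-39.5 275.8]
50 [429.4 -57.   50. ] [-43.3 260.8]
41 [459.2 -23.6  41. ] [ -6.8 286.6]
45 [458.5 -36.   45. ] [-10.2 274.7]
50 [457.8 -51.6  50. ] [-14.5 259.7]
```

```bash
python3 -c "
from h import *
print(sense()['joint_pos'].round(1), proj('side',(438,-143,75)),proj('top',(438,-143,41)),proj('top',(438,-143,300)))
im=snapshot('side'); crop(im,(100,0,360,240),3,'pics/b_side.png')
im=snapshot('top'); crop(im,(0,0,560,420),1.4,'pics/b_top.png')"
```

```text
[-24.8  -5.8 115.    0.4  71.7 -38.3] [205.59063212 186.96493251] [280.68250818 286.13072846] [283.37352239 282.02347701]
```

View pics/b_side.png

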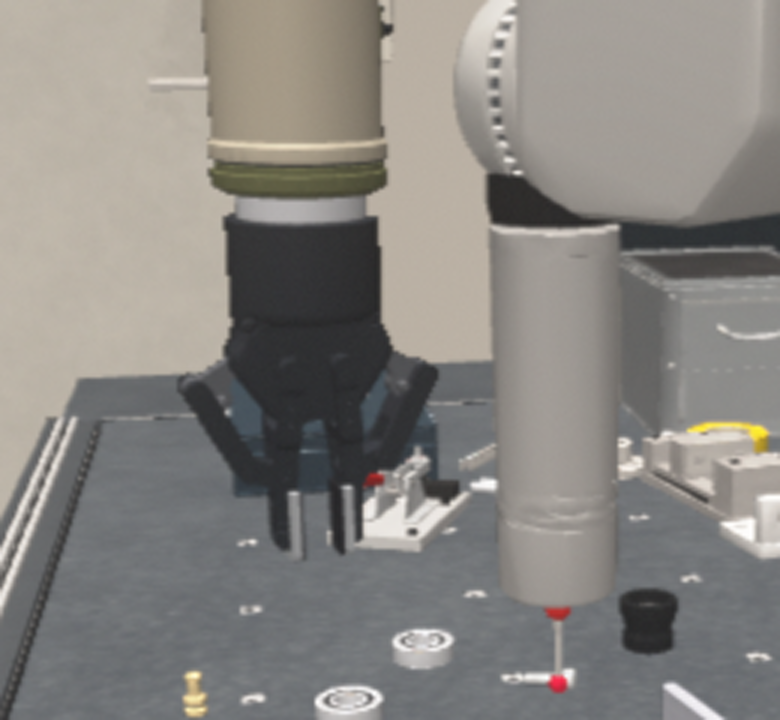

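View pics/b_top.png

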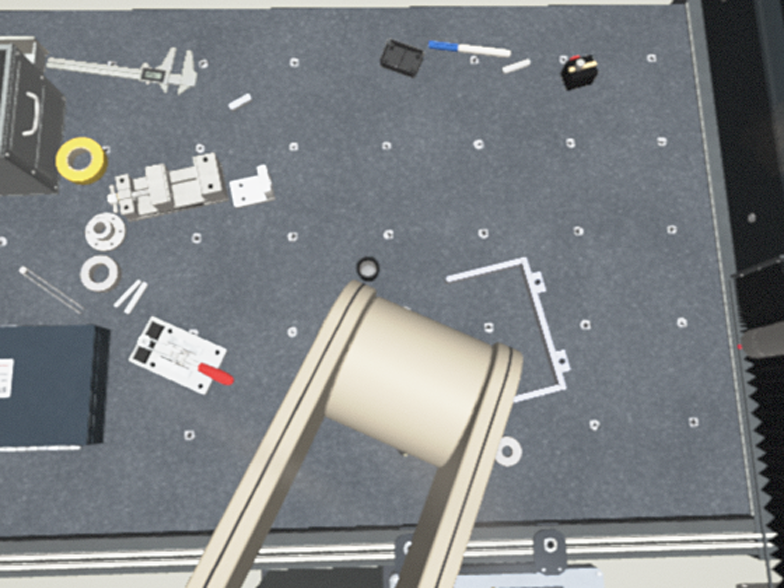

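```bash
python3 -m pendant '[[[0.1,-0.2,0.2,0],[0,0,0.2,0],[0,0,0.2,0],[0,0,0.2,0],[0,0,0.2,0],[0,0,0.1,0],[0,0,0,0],[0,0,0,0],[0,0,0,0],[0,0,0,0]]]'; python3 -c "
from h import *
go(-52,178,4)
s=sense()['tool_pos'];print(proj('side',s))
im=snapshot('side'); crop(im,(130,100,330,260),3.9,'pics/c_side.png')"
```

```text
time: 4.47
tool_pos: [438.8, -137.4, 16.2]
tcp_rot: [-179.0, 0.6, 13.4]
ft_force: [0.6, 0.3, -0.1]
finger_gap: 20.6
t 4.47 pen [-52.4 180.4] z 16.2 rot [-179.     0.6   13.4] gap 20.6 F [ 0.6  0.3 -0.1]
shift mm [ 0.4  2.4 12.2] turn units 0.06
[208.13444532 219.86920056]
```

View pics/c_side.png

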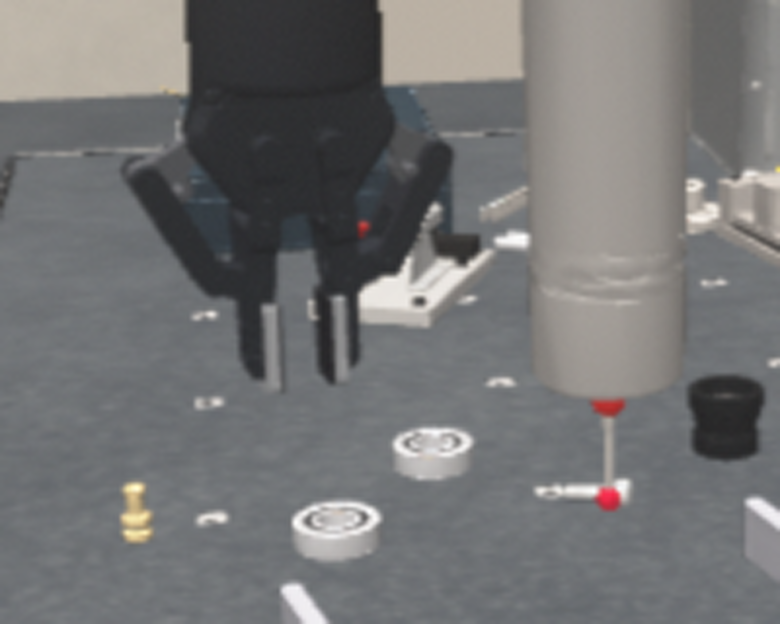

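```bash
python3 -m pendant '[[[0,0,0.2,0],[0,0,0.2,0],[0,0,0.1,0],[0,0,0.1,0],[0,0,0,0],[0,0,0,0],[0,0,0,0],[0,0,0,0],[0,0,0,0],[0,0,0,0]]]'; python3 -c "
from h import *
go(-52,178,4)
s=sense()['tool_pos'];print(proj('side',s))
im=snapshot('side'); crop(im,(130,100,330,260),3.9,'pics/d_side.png')"
```

```text
time: 5.35
tool_pos: [439.1, -137.5, 3.4]
tcp_rot: [-179.1, 0.5, 13.4]
ft_force: [0.1, 0.1, 0.6]
finger_gap: 20.3
t 5.35 pen [-52.1 180.2] z 3.4 rot [-179.1    0.5   13.4] gap 20.3 F [0.1 0.1 0.6]
shift mm [ 0.1  2.2 -0.6] turn units 0.06
[208.78794504 227.04170947]
```

View pics/d_side.png

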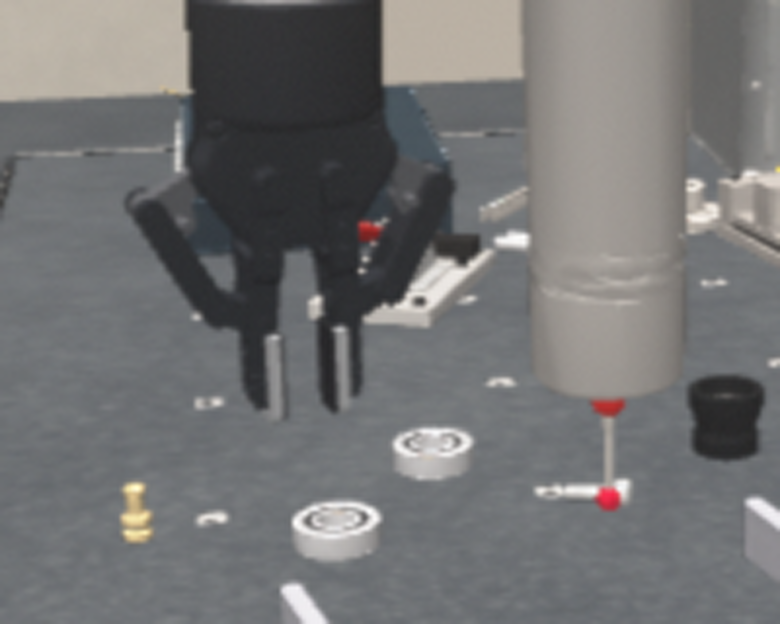

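```bash
python3 -m pendant '[[[0,0,0.05,0],[0,0,0,0],[0,0,0.05,0],[0,0,0,0],[0,0,0.05,0],[0,0,0,0],[0,0,0.05,0],[0,0,0,0],[0,0,0,0],[0,0,0,0]]]'; python3 -c "
from h import *
go(-52,178,4)"
```

```text
time: 6.23
tool_pos: [439.2, -137.5, -0.8]
tcp_rot: [-179.1, 0.5, 13.4]
ft_force: [0.1, -0.5, -0.1]
finger_gap: 20.1
t 6.23 pen [-52.1 180.2] z -0.8 rot [-179.1    0.5   13.4] gap 20.1 F [ 0.1 -0.5 -0.1]
shift mm [ 0.   2.2 -4.8] turn units 0.06
```

```bash
python3 -m pendant '[[[0,0,0.05,0],[0,0,0.05,0],[0,0,0.05,0],[0,0,0.05,0],[0,0,0.05,0],[0,0,0.05,0],[0,0,0,0],[0,0,0,0],[0,0,0,0],[0,0,0,0]]]'; python3 -c "
from h import *
go(-52,178,4)"
```

```text
time: 7.07
tool_pos: [439.0, -137.4, -7.6]
tcp_rot: [-179.1, 0.5, 13.4]
ft_force: [-1.6, 0.8, 0.8]
finger_gap: 20.2
t 7.07 pen [-52.2 180.4] z -7.6 rot [-179.1    0.5   13.4] gap 20.2 F [-1.6  0.8  0.8]
shift mm [  0.2   2.4 -11.6] turn units 0.06
```

```bash
python3 -m pendant '[[[0,0,0.1,0],[0,0,0.1,0],[0,0,0.1,0],[0,0,0.1,0],[0,0,0.1,0],[0,0,0.05,0],[0,0,0,0],[0,0,0,0],[0,0,0,0],[0,0,0,0]]]'; python3 -c "
from h import *
go(-52,178,4)
im=snapshot('side'); crop(im,(130,100,330,260),3.9,'pics/e_side.png')"
```

```text
time: 7.9
tool_pos: [438.7, -137.2, -20.1]
tcp_rot: [-179.1, 0.5, 13.4]
ft_force: [0.5, 0.7, -0.1]
finger_gap: 19.9
t 7.9 pen [-52.5 180.7] z -20.1 rot [-179.1    0.5   13.4] gap 19.9 F [ 0.5  0.7 -0.1]
shift mm [  0.4   2.7 -24.1] turn units 0.06
```

View pics/e_side.png

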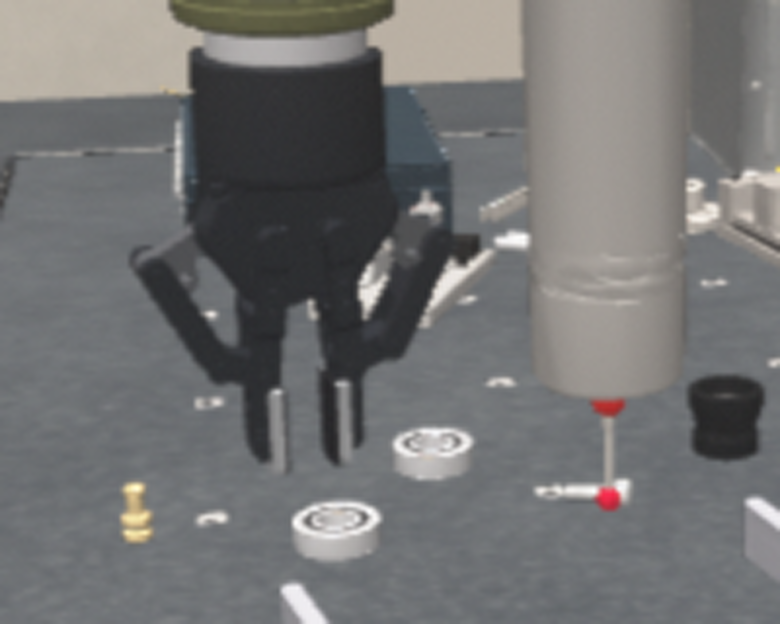

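```bash
python3 -m pendant '[[[0,0,0.05,0],[0,0,0.05,0],[0,0,0.05,0],[0,0,0.05,0],[0,0,0.05,0],[0,0,0.05,0],[0,0,0.05,0],[0,0,0,0],[0,0,0,0],[0,0,0,0]]]'; python3 -c "
from h import *
go(-52,178,4)
im=snapshot('side'); crop(im,(150,150,260,250),7,'pics/f_side.png')"
```

```text
time: 8.78
tool_pos: [438.8, -137.1, -27.6]
tcp_rot: [-179.1, 0.5, 13.4]
ft_force: [-0.6, -0.1, 0.2]
finger_gap: 19.9
t 8.78 pen [-52.4 180.7] z -27.6 rot [-179.1    0.5   13.4] gap 19.9 F [-0.6 -0.1  0.2]
shift mm [  0.3   2.7 -31.6] turn units 0.06
```

View pics/f_side.png

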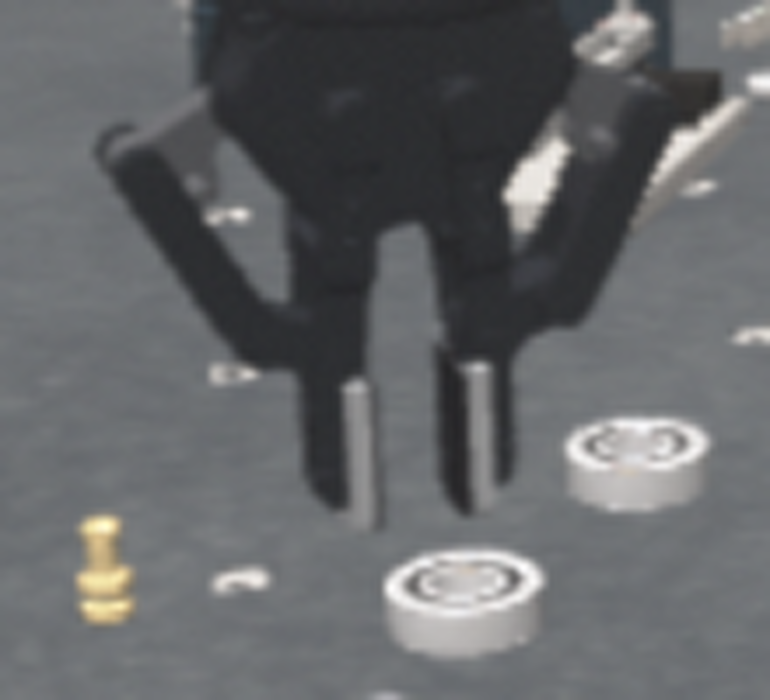

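```bash
python3 -c "
from h import *
for q in [(201.8,225.3),(219,223.2)]:
  for z in (0,3,6,9,12): print(z,pen(back('side',q,z)).round(1))
im=snapshot('top'); crop(im,(230,170,430,345),4,'pics/f_top.png')
"
```

```text
0 [-58.5 200.6]
3 [-60.3 193.4]
6 [-62.1 186.3]
9 [-63.9 179.2]
12 [-65.7 172.1]
0 [-29.5 197.1]
3 [-31.5 190.1]
6 [-33.6 183. ]
9 [-35.6 175.9]
12 [-37.7 168.8]
```

View pics/f_top.png

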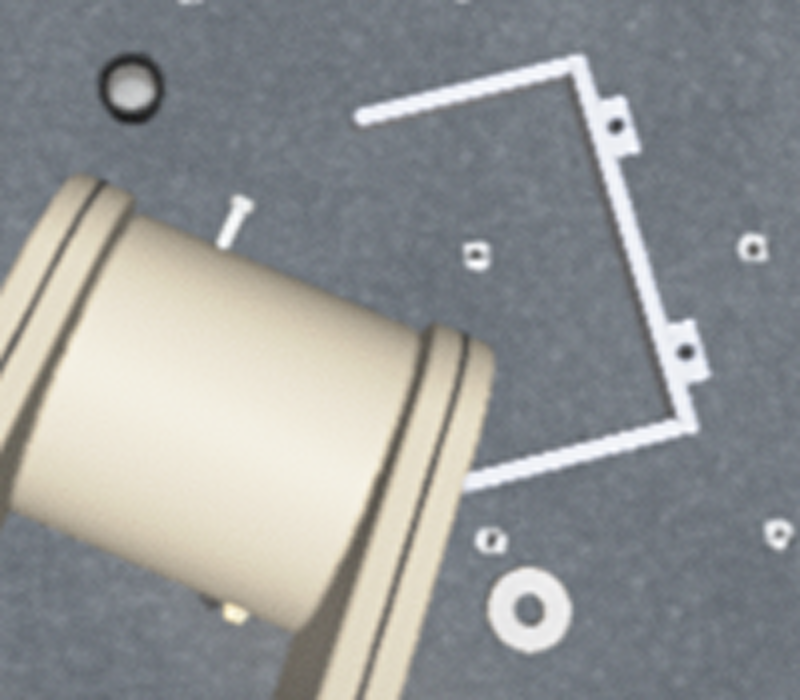

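```bash
python3 -m pendant '[[[0,0,0.05,0],[0,0,0.05,0],[0,0,0.05,0],[0,0,0.05,0],[0,0,0.05,0],[0,0,0.05,0],[0,0,0,0],[0,0,0,0],[0,0,0,0],[0,0,0,0]]]'; python3 -c "
from h import *
go(-52,178,4)
im=snapshot('side'); crop(im,(150,150,260,250),7,'pics/g_side.png')"
```

```text
time: 9.72
tool_pos: [438.8, -137.1, -34.2]
tcp_rot: [-179.1, 0.5, 13.4]
ft_force: [-0.4, -0.1, -0.3]
finger_gap: 20.1
t 9.72 pen [-52.3 180.7] z -34.2 rot [-179.1    0.5   13.4] gap 20.1 F [-0.4 -0.1 -0.3]
shift mm [  0.3   2.7 -38.2] turn units 0.06
```

View pics/g_side.png

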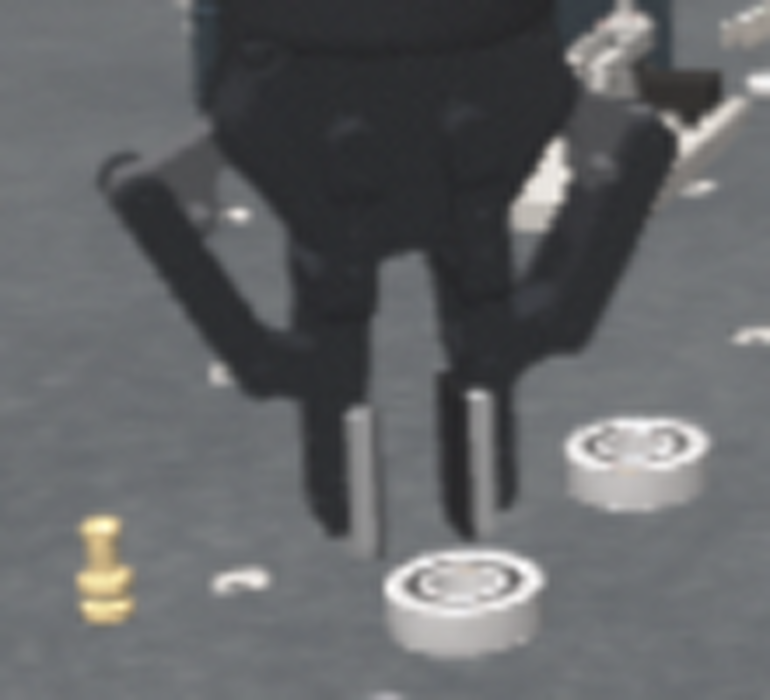

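```bash
python3 -m pendant '[[[0,0.2,-0.005,0],[0,0.3,-0.005,0],[0,0.3,-0.005,0],[0,0.3,-0.005,0],[0,0.3,-0.005,0],[0,0.3,-0.005,0],[0,0.3,-0.005,0],[0,0.2,-0.005,0],[0,0,0,0],[0,0,0,0]]]'; python3 -c "
from h import *
go(-52,25,-34)
im=snapshot('side'); crop(im,(130,130,350,280),3.5,'pics/h_side.png')"
```

```text
time: 10.6
tool_pos: [450.5, -185.9, -33.9]
tcp_rot: [-179.1, 0.5, 13.3]
ft_force: [0.3, 0.9, 0.4]
finger_gap: 20.0
t 10.6 pen [-52.1 130.5] z -33.9 rot [-179.1    0.5   13.3] gap 20.0 F [0.3 0.9 0.4]
shift mm [-3.000e-01  1.055e+02  1.000e-01] turn units 0.04
```

View pics/h_side.png

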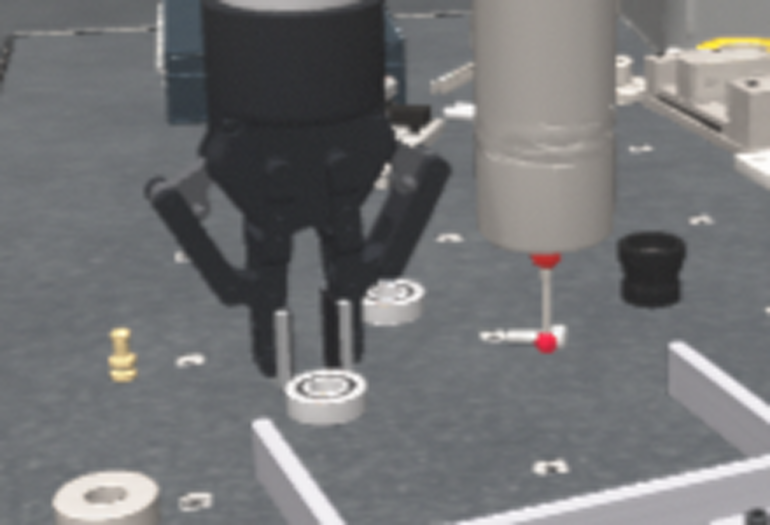

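```bash
python3 -m pendant '[[[0,0.3,-0.005,0],[0,0.3,-0.005,0],[0,0.3,-0.005,0],[0,0.3,-0.005,0],[0,0.3,-0.005,0],[0,0.3,-0.005,0],[0,0.3,-0.005,0],[0,0.3,-0.005,0],[0,0.2,0,0],[0,0,0,0]]]'; python3 -c "
from h import *
go(-52,25,-34)
print(pen(back('side',(130+326/3.5-.4,130+385/3.5-.4),11)))
im=snapshot('side'); crop(im,(130,130,350,280),3.5,'pics/i_side.png')"
```

```text
time: 11.48
tool_pos: [463.7, -241.8, -33.9]
tcp_rot: [-179.1, 0.5, 13.4]
ft_force: [-0.4, 0.2, 0.5]
finger_gap: 20.2
t 11.48 pen [-51.8  73.1] z -33.9 rot [-179.1    0.5   13.4] gap 20.2 F [-0.4  0.2  0.5]
shift mm [-0.4 48.1  0.1] turn units 0.06
[-51.6683736  105.55808788]
```

View pics/i_side.png

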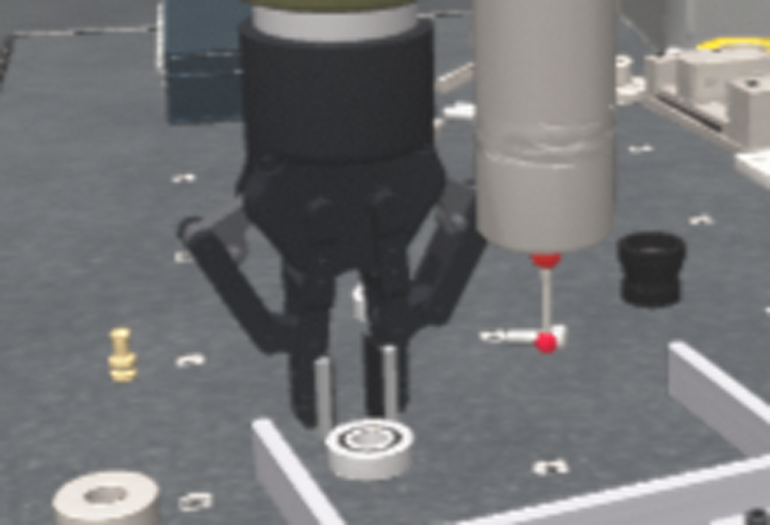

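```bash
python3 -m pendant '[[[0,0.3,-0.005,0],[0,0.3,-0.005,0],[0,0.3,-0.005,0],[0,0.3,-0.005,0],[0,0.3,-0.005,0],[0,0.3,-0.005,0],[0,0.3,-0.005,0],[0,0.3,-0.005,0],[0,0.2,0,0],[0,0,0,0]]]'; python3 -c "
from h import *
go(-52,50,-34)
im=snapshot('side'); crop(im,(130,130,350,280),3.5,'pics/j_side.png')"
```

```text
time: 12.37
tool_pos: [476.8, -297.2, -34.2]
tcp_rot: [-179.1, 0.5, 13.4]
ft_force: [0.7, -0.3, 0.7]
finger_gap: 20.1
t 12.37 pen [-51.7  16.2] z -34.2 rot [-179.1    0.5   13.4] gap 20.1 F [ 0.7 -0.3  0.7]
shift mm [ -0.1 -33.8  -0.2] turn units 0.06
```

View pics/j_side.png

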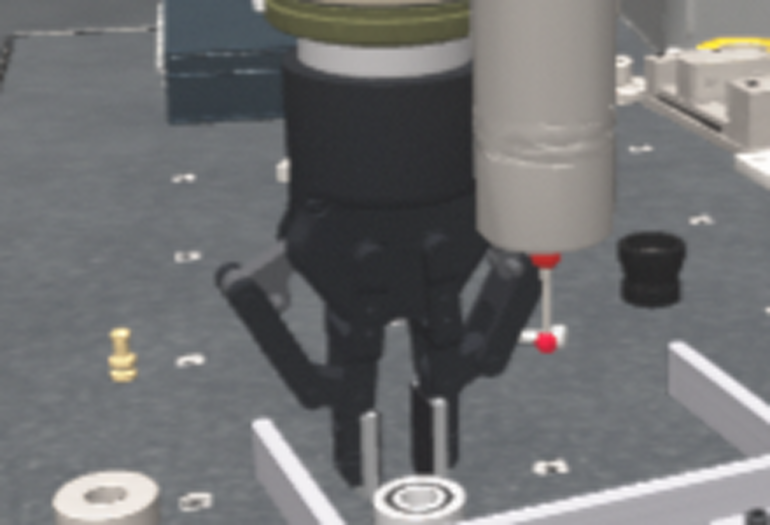

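```bash
python3 -m pendant '[[[0,-0.5,0,0],[0,-0.8,-0.2,0],[0,-0.8,-0.5,0],[0,-0.8,-0.5,0],[0,-0.8,-0.3,0],[0.6,-0.8,-0.3,0],[0.9,-0.8,-0.2,0],[0.9,-0.8,0,0],[0.9,-0.8,0,0],[0.9,-0.4,0,0]]]'; python3 -c "
from h import *
go(60,174,0)"
```

```text
time: 13.25
tool_pos: [519.2, -123.1, 7.3]
tcp_rot: [-178.8, 0.7, 13.2]
ft_force: [-0.1, -0.7, -0.3]
finger_gap: 20.2
t 13.25 pen [ 29.2 176.1] z 7.3 rot [-178.8    0.7   13.2] gap 20.2 F [-0.1 -0.7 -0.3]
shift mm [30.8  2.1  7.3] turn units 0.01
```

```bash
python3 -m pendant '[[[0.4,0,0.1,0],[0.4,0,0.2,0],[0.4,0,0.2,0],[0.3,0,0.2,0],[0,0,0.3,0],[0,0,0.3,0],[0,0,0.2,0],[0,0,0,0],[0,0,0,0],[0,0,0,0]]]' -0.74; python3 -c "
from h import *
go(60,174,-32)
im=snapshot('side'); crop(im,(180,100,400,265),3.5,'pics/k_side.png')
im=snapshot('top'); crop(im,(230,170,430,345),4,'pics/k_top.png')"
```

```text
time: 14.08
tool_pos: [547.0, -112.5, -28.6]
tcp_rot: [-178.7, 1.0, 13.3]
ft_force: [0.9, 0.2, -0.6]
finger_gap: 11.2
t 14.08 pen [ 58.7 180.1] z -28.6 rot [-178.7    1.    13.3] gap 11.2 F [ 0.9  0.2 -0.6]
shift mm [1.3 6.1 3.4] turn units 0.04
```

View pics/k_side.png

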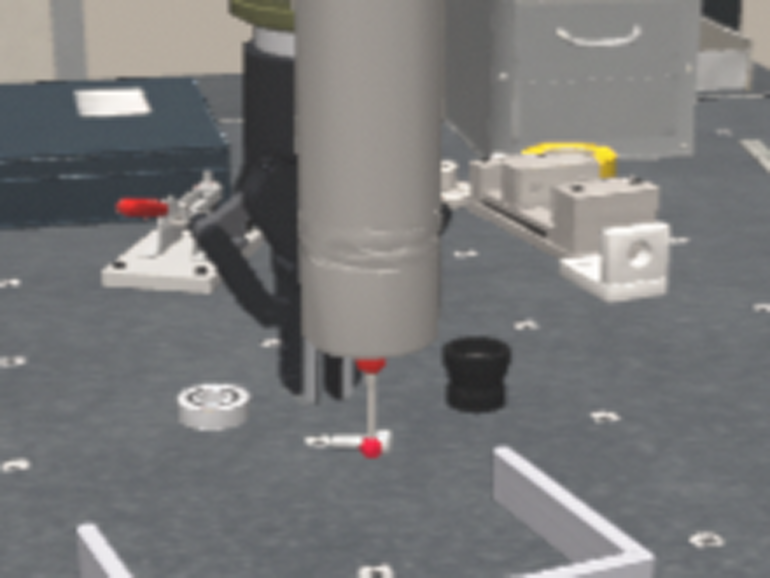

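View pics/k_top.png

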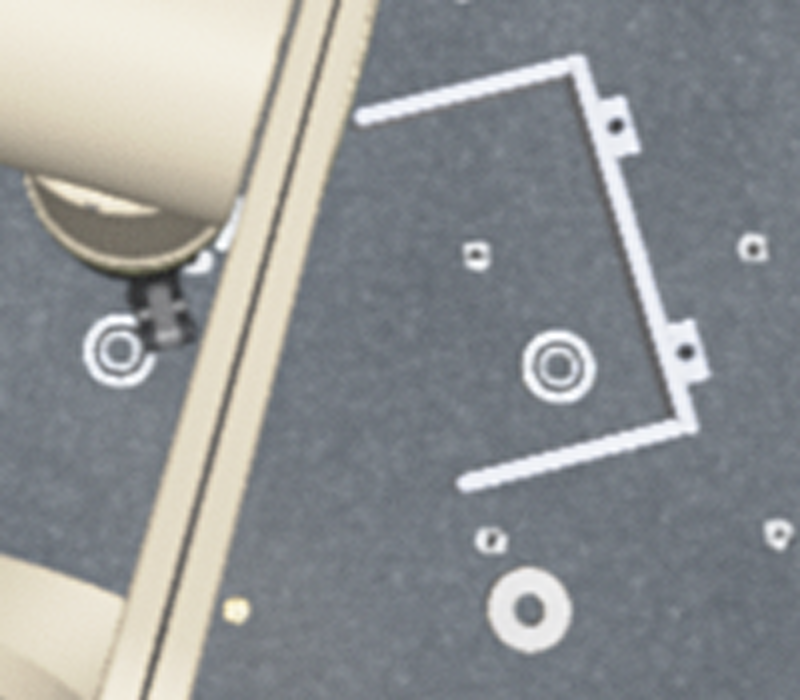

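```bash
python3 -c "
from h import *
g=lambda u,v:(180+u/3.5-.36,100+v/3.5-.36)
for q in [(314,403),(348,398)]:
  for z in (0,3,6,9,12,15): print(z,pen(back('side',g(*q),z)).round(1))
for q in [(390,438),(306,441)]: print(pen(back('side',g(*q),4)).round(1))
f4=lambda u,v:(230+u/4+0-.375,170+v/4-.375)
print(pen(back('top',f4(247,198),6)).round(1),pen(back('top',f4(219,251),6)).round(1),pen(back('top',f4(559,367),11)).round(1))
"
```

```text
0 [ 63.  196.8]
3 [ 60.1 189.7]
6 [ 57.2 182.7]
9 [ 54.3 175.6]
12 [ 51.5 168.5]
15 [ 48.6 161.5]
0 [ 81.3 195.9]
3 [ 78.2 188.8]
6 [ 75.2 181.7]
9 [ 72.2 174.7]
12 [ 69.1 167.6]
15 [ 66.1 160.6]
[ 74.4 130. ]
[ 36.8 143.5]
[ 71.  119.8] [ 48.2 140.5] [-51.1  -8.9]
```

```bash
python3 -m pendant '[[[0,0,0.1,0],[0,0,0.1,0],[0,0,0.05,0],[0,0,0.03,0],[0,0.1,0,0],[0,0.2,-0.005,0],[0,0.3,-0.005,0],[0,0.3,-0.005,0],[0,0.2,-0.005,0],[0,0,0,0]]]'; python3 -c "
from h import *
go(60,25,-34.5)"
```

```text
time: 15.02
tool_pos: [554.3, -136.7, -32.7]
tcp_rot: [-178.8, 0.8, 13.3]
ft_force: [-0.3, -0.1, 0.0]
finger_gap: 11.1
t 15.02 pen [ 60.2 154.9] z -32.7 rot [-178.8    0.8   13.3] gap 11.1 F [-0.3 -0.1  0. ]
shift mm [ -0.6 129.9   1.8] turn units 0.04
```

```bash
python3 -m pendant '[[[0,0,0.1,0],[0,0,0.02,0],[0,0.2,-0.005,0],[0,0.3,-0.007,0],[0,0.3,-0.007,0],[0,0.3,-0.007,0],[0,0.3,-0.007,0],[0,0.2,0,0],[0,0,0,0],[0,0,0,0]]]'; python3 -c "
from h import *
go(60,25,-34.5)
im=snapshot('top'); crop(im,(230,170,430,345),4,'pics/l_top.png')
im=snapshot('side'); crop(im,(180,100,400,265),3.5,'pics/l_side.png')"
```

```text
time: 15.85
tool_pos: [562.4, -172.2, -35.5]
tcp_rot: [-178.8, 0.8, 13.2]
ft_force: [0.7, 0.4, 0.4]
finger_gap: 10.8
t 15.85 pen [ 60.1 118.5] z -35.5 rot [-178.8    0.8   13.2] gap 10.8 F [0.7 0.4 0.4]
shift mm [-0.3 93.4 -1. ] turn units 0.03
```

View pics/l_top.png

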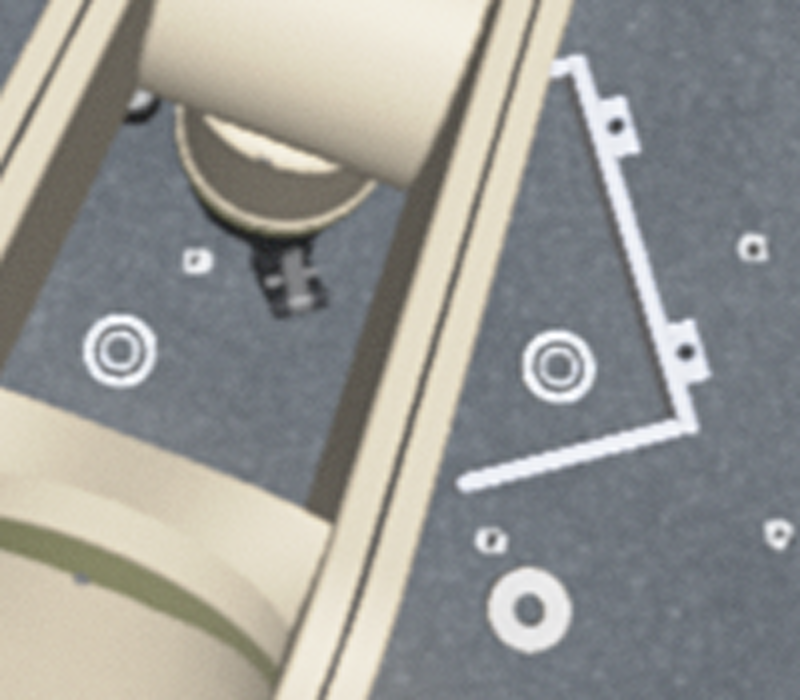

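View pics/l_side.png

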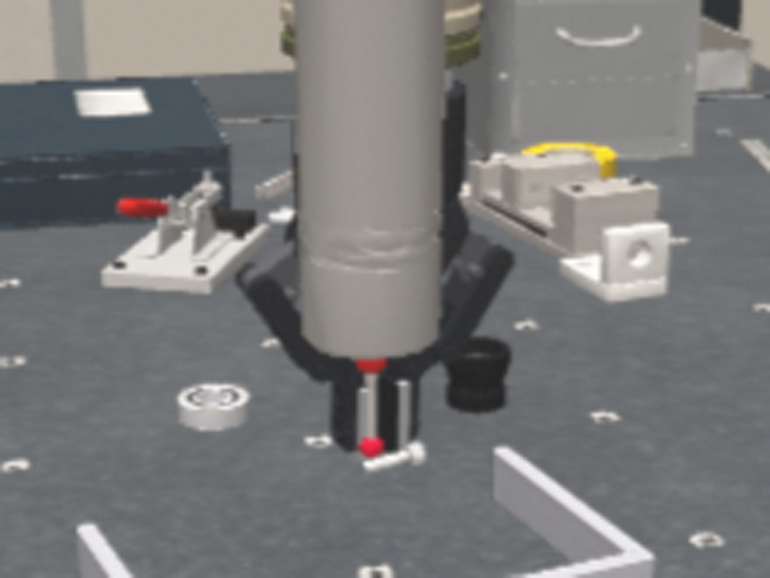

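```bash
python3 -m pendant '[[[0,0.2,-0.02,0],[0,0.3,-0.01,0],[0,0.3,-0.007,0],[0,0.3,-0.007,0],[0,0.3,-0.007,0],[0,0.2,-0.007,0],[0,0.1,0,0],[0,0,0,0],[0,0,0,0],[0,0,0,0]]]'; python3 -c "
from h import *
go(60,25,-34.5)
g=lambda u,v:(180+u/3.5-.36,100+v/3.5-.36)
for q in [(424,452),(364,467)]: print(pen(back('side',g(*q),4)).round(1))
im=snapshot('side'); crop(im,(180,100,400,265),3.5,'pics/m_side.png')"
```

```text
time: 16.78
tool_pos: [570.9, -208.5, -35.1]
tcp_rot: [-178.8, 0.8, 13.3]
ft_force: [0.1, -0.1, 0.1]
finger_gap: 11.0
t 16.78 pen [60.1 81.2] z -35.1 rot [-178.8    0.8   13.3] gap 11.0 F [ 0.1 -0.1  0.1]
shift mm [-0.2 56.2 -0.6] turn units 0.03
[ 81.6 107.8]
[ 49.1 103.6]
```

View pics/m_side.png

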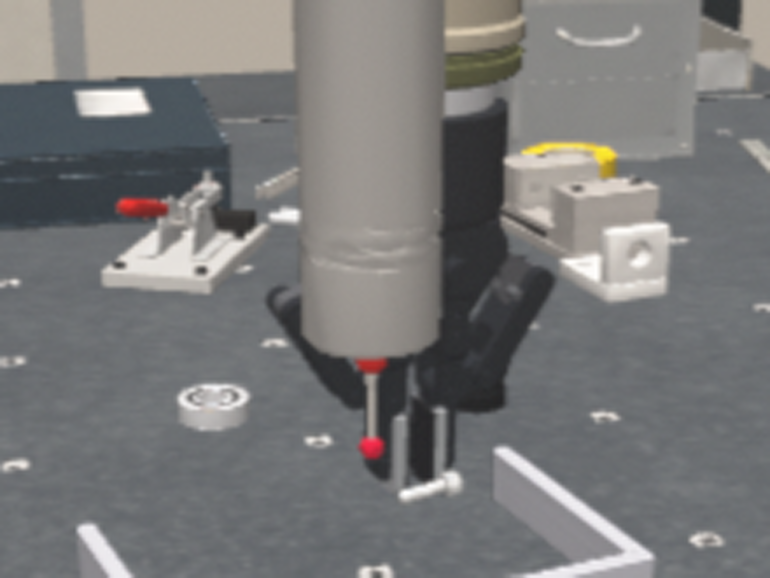

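```bash
python3 -m pendant '[[[-0.05,0.2,-0.01,0],[-0.05,0.3,-0.007,0],[-0.05,0.3,-0.007,0],[-0.05,0.3,-0.007,0],[-0.05,0.3,-0.007,0],[0,0.3,-0.007,0],[0,0.3,-0.007,0],[0,0.3,-0.007,0],[0,0.2,0,0],[0,0,0,0]]]'; python3 -c "
from h import *
go(60,25,-34.5)
im=snapshot('side'); crop(im,(180,100,400,265),3.5,'pics/n_side.png')"
```

```text
time: 17.67
tool_pos: [578.1, -263.9, -34.8]
tcp_rot: [-178.8, 0.8, 13.3]
ft_force: [0.9, -1.0, -0.0]
finger_gap: 11.3
t 17.67 pen [54.6 25.6] z -34.8 rot [-178.8    0.8   13.3] gap 11.3 F [ 0.9 -1.  -0. ]
shift mm [ 5.4  0.6 -0.3] turn units 0.04
```

View pics/n_side.png

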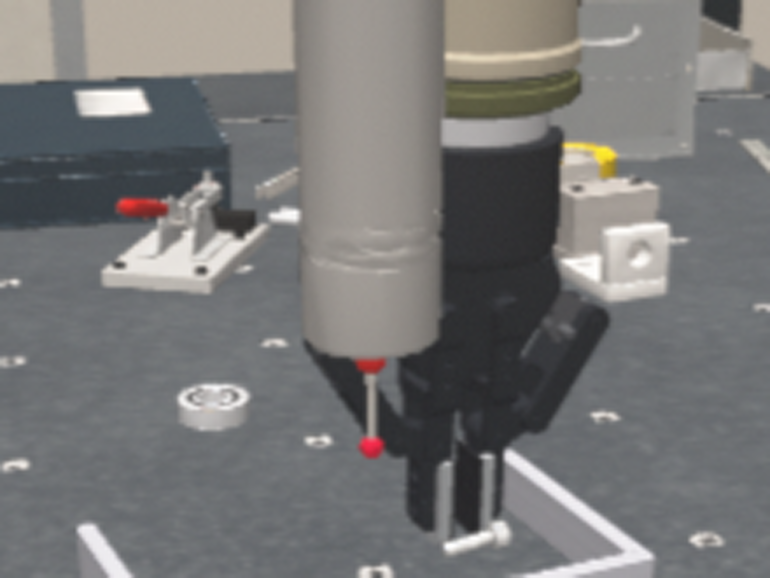

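```bash
python3 -m pendant '[[[0,0.2,-0.01,0],[0,0.3,-0.007,0],[0,0.2,-0.007,0],[0,0.1,0,0],[0,0,0,0],[0,-0.3,0,0],[0,-0.8,0,0],[0,-0.9,-0.2,0],[0,-0.9,-0.5,0],[0,-0.9,-0.5,0]]]'; python3 -c "
from h import *
go(11,240,0)"
```

```text
time: 18.55
tool_pos: [562.3, -205.1, -11.5]
tcp_rot: [-178.7, 1.0, 13.1]
ft_force: [0.9, -0.3, 0.2]
finger_gap: 11.0
t 18.55 pen [52.5 86.4] z -11.5 rot [-178.7    1.    13.1] gap 11.0 F [ 0.9 -0.3  0.2]
shift mm [ -41.5 -153.6  -11.5] turn units -0.01
```

```bash
python3 -m pendant '[[[0,-0.7,-0.5,0],[0,-0.8,-0.3,0],[0,-0.9,0,0],[-0.2,-0.9,0,0],[-0.4,-0.9,0,0],[-0.4,-0.9,0,0],[-0.4,-0.9,0,0],[-0.4,-0.7,0,0],[-0.2,-0.5,0,0],[0,0,0,0]]]' -0.53; python3 -c "
from h import *
go(11,240,-24)"
```

```text
time: 19.38
tool_pos: [486.3, -59.9, 11.7]
tcp_rot: [-178.7, 0.7, 13.4]
ft_force: [0.0, 0.2, -0.5]
finger_gap: 20.0
t 19.38 pen [ 11.4 245.1] z 11.7 rot [-178.7    0.7   13.4] gap 20.0 F [ 0.   0.2 -0.5]
shift mm [-0.4  5.1 35.7] turn units 0.06
```

```bash
python3 -m pendant '[[[0,0,0.3,0],[0,0,0.4,0],[0,0,0.4,0],[0,0,0.4,0],[0,0,0.3,0],[0,0,0.1,0],[0,0,0,0],[0,0,0,0],[0,0,0,0],[0,0,0,0]]]'; python3 -c "
from h import *
go(11,240,-34.5)
im=snapshot('side'); crop(im,(150,130,370,295),3.5,'pics/o_side.png')"
```

```text
time: 20.22
tool_pos: [486.7, -61.5, -31.7]
tcp_rot: [-178.7, 0.8, 13.3]
ft_force: [0.0, 0.3, -0.3]
finger_gap: 20.0
t 20.22 pen [ 11.5 243.5] z -31.7 rot [-178.7    0.8   13.3] gap 20.0 F [ 0.   0.3 -0.3]
shift mm [-0.5  3.4  2.8] turn units 0.04
```

View pics/o_side.png

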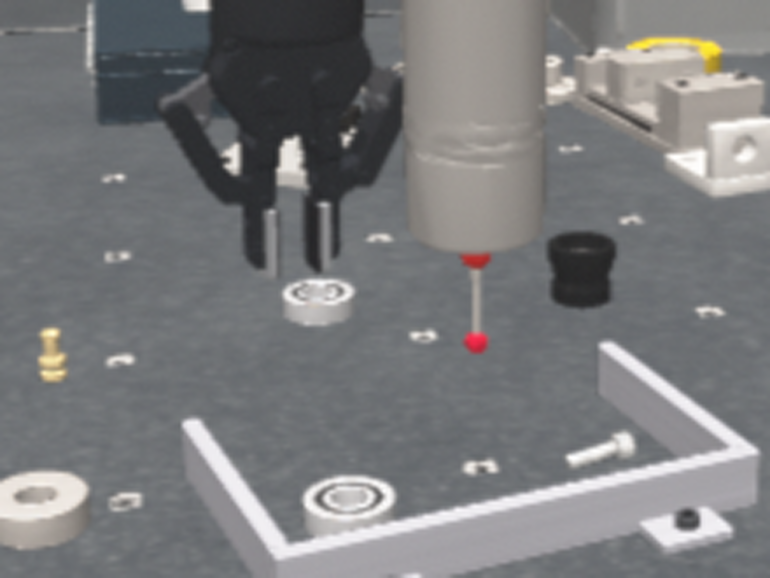

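A and the bolt are in the pen (side crop (348,495) and (602,450)). The fingers stand behind B at (318,295). Next I lower a little and sweep.

```bash
python3 -m pendant '[[[0,0,0.1,0],[0,0,0.03,0],[0,0.2,-0.005,0],[0,0.3,-0.007,0],[0,0.3,-0.007,0],[0,0.3,-0.007,0],[0,0.3,-0.007,0],[0,0.3,-0.007,0],[0,0.3,-0.007,0],[0,0.3,-0.007,0]]]'; python3 -c "
from h import *
go(11,25,-34.5)"; python3 -m pendant '[[[0,0.3,-0.007,0],[0,0.3,-0.007,0],[0,0.3,-0.007,0],[0,0.3,-0.007,0],[0,0.3,-0.007,0],[0,0.3,-0.007,0],[0,0.3,-0.007,0],[0,0.3,-0.007,0],[0,0.2,0,0],[0,0,0,0]]]'; python3 -c "
from h import *
go(11,25,-34.5)
im=snapshot('side'); crop(im,(150,130,370,295),3.5,'pics/p_side.png')"
```

```text
time: 21.1
tool_pos: [499.7, -110.8, -32.8]
tcp_rot: [-178.8, 0.6, 13.3]
ft_force: [-0.1, -0.6, 0.2]
finger_gap: 19.9
t 21.1 pen [ 12.9 192.5] z -32.8 rot [-178.8    0.6   13.3] gap 19.9 F [-0.1 -0.6  0.2]
shift mm [ -2.5 167.5   1.7] turn units 0.05
time: 21.93
tool_pos: [513.2, -168.7, -32.8]
tcp_rot: [-178.8, 0.6, 13.3]
ft_force: [1.1, -0.2, -0.5]
finger_gap: 20.1
t 21.93 pen [ 12.9 133. ] z -32.8 rot [-178.8    0.6   13.3] gap 20.1 F [ 1.1 -0.2 -0.5]
shift mm [ -2.2 108.    1.7] turn units 0.03
```

View pics/p_side.png

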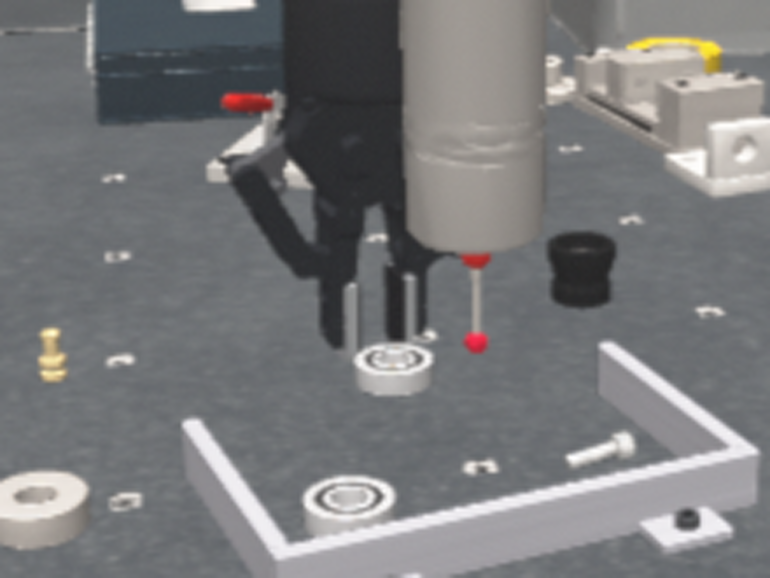

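```bash
python3 -m pendant '[[[0,0.2,-0.007,0],[0,0.3,-0.007,0],[0,0.3,-0.007,0],[0,0.3,-0.007,0],[0,0.3,-0.007,0],[0,0.3,-0.007,0],[0,0.3,-0.007,0],[0,0.3,-0.007,0],[0,0.3,-0.007,0],[0,0.3,-0.007,0]]]'; python3 -m pendant '[[[0,0.3,-0.007,0],[0,0.3,-0.007,0],[0,0.3,-0.007,0],[0,0.3,-0.007,0],[0,0.3,-0.007,0],[0,0.3,-0.007,0],[0,0.2,-0.007,0],[0,0.1,0,0],[0,0,0,0],[0,0,0,0]]]'; python3 -c "
from h import *
go(11,25,-34.5)
im=snapshot('side'); crop(im,(150,130,370,295),3.5,'pics/q_side.png')"
```

```text
time: 22.82
tool_pos: [527.3, -229.2, -33.0]
tcp_rot: [-178.8, 0.7, 13.3]
ft_force: [-0.6, 0.6, 1.1]
finger_gap: 20.0
time: 23.65
tool_pos: [538.3, -276.4, -33.0]
tcp_rot: [-178.8, 0.6, 13.3]
ft_force: [0.8, 0.8, 0.6]
finger_gap: 19.8
t 23.65 pen [12.9 22.4] z -33.0 rot [-178.8    0.6   13.3] gap 19.8 F [0.8 0.8 0.6]
shift mm [-1.9 -2.6  1.5] turn units 0.03
```

View pics/q_side.png

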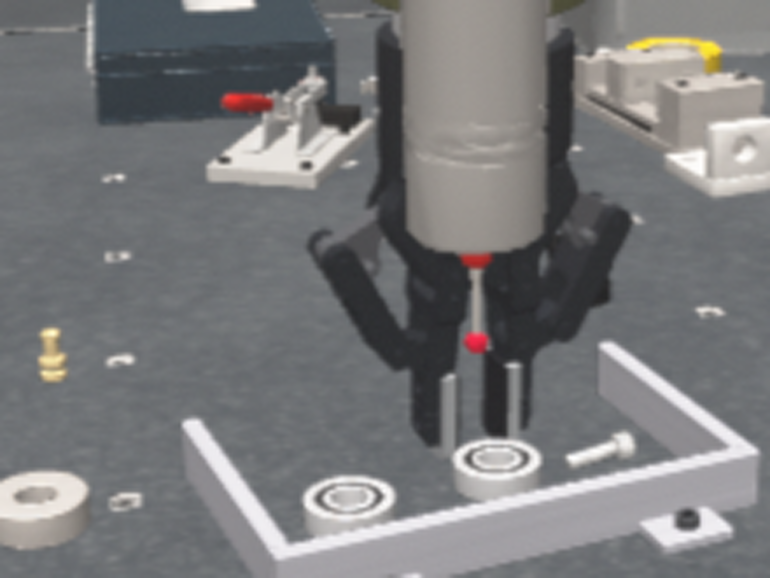

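All three are in. I retreat backward, then up and clear.

```bash
python3 -m pendant '[[[0,-0.3,0,0],[0,-0.8,0,0],[0,-0.9,0,0],[0,-0.9,-0.5,0],[0,-0.9,-0.8,0],[0,-0.9,-0.9,0],[0,-0.9,-0.9,0],[0,-0.9,-0.9,0],[0,-0.9,-0.9,0],[0,-0.5,-0.5,0]]]'; python3 -m pendant '[[[0,-0.5,-0.9,0],[0,-0.9,-0.9,0],[0,-0.9,-0.9,0],[0,-0.9,-0.9,0],[0,-0.9,-0.5,0],[0,-0.9,0,0],[0,-0.9,0,0],[0,-0.5,0,0],[0,0,0,0],[0,0,0,0]]]'; python3 -c "
from h import *
go(11,25,-34.5)
im=snapshot('side'); crop(im,(130,160,390,320),3,'pics/r_side.png')
im=snapshot('top'); crop(im,(230,170,430,345),4,'pics/r_top.png')"
```

```text
time: 24.53
tool_pos: [496.5, -112.7, 78.0]
tcp_rot: [-178.4, 1.0, 13.2]
ft_force: [-1.2, 0.0, 0.1]
finger_gap: 19.8
time: 25.37
tool_pos: [465.1, 23.1, 171.9]
tcp_rot: [-178.5, 0.6, 13.7]
ft_force: [-0.1, -0.5, 0.3]
finger_gap: 19.7
t 25.37 pen [  9.6 330.7] z 171.9 rot [-178.5    0.6   13.7] gap 19.7 F [-0.1 -0.5  0.3]
shift mm [ -1.7 305.7 206.4] turn units 0.13
```

View pics/r_side.png

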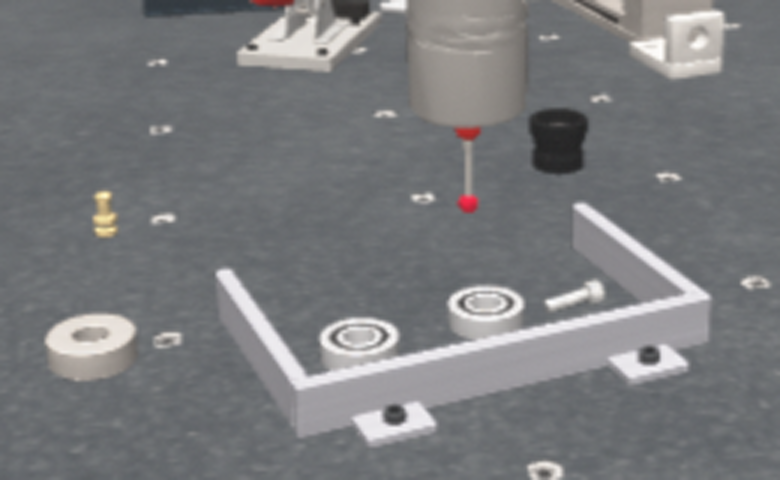

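View pics/r_top.png

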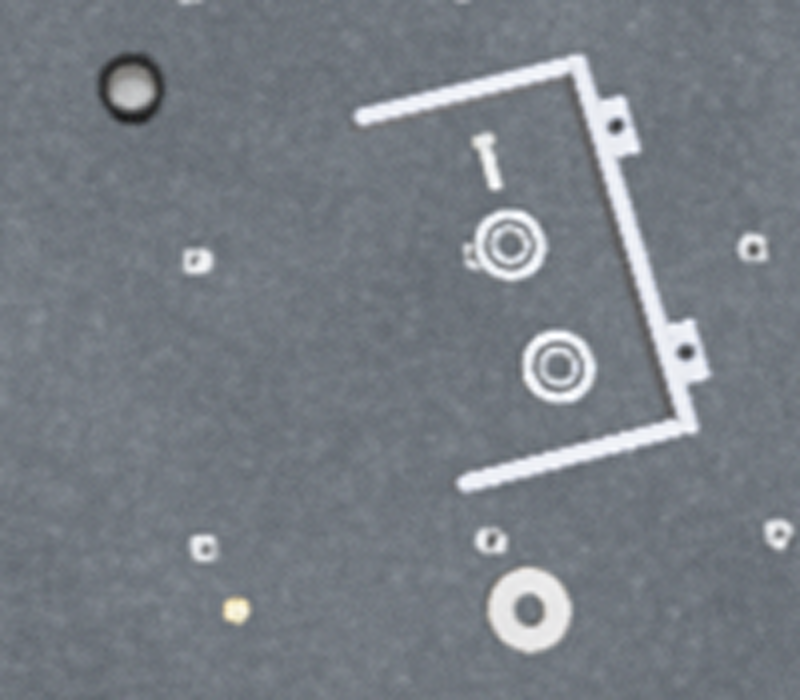

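The top crop shows the bolt (487,161), B (510,244) and A (559,367) well inside the pen. The loupe (131,89), fitting (236,610) and ring (530,610) sit at the same pixels as at the start.

```bash
python3 -c "
from bench import *
print(hand_in())"
```

```text
the job is handed in; nothing more can be done
None
```

Both bearings and the bolt are inside the pen, and I handed the job in at about 25.5 s of the 64 s allowed. I swept them in one at a time (bearing_a, the bolt, then bearing_b) with the fingers partly closed. Nothing was lifted, and the gripper ended backed off and raised clear.

- **Inside the pen:** the last top and side pictures show all three parts wholly inside. Bearing_a measured about (-51, -9) mm from the pen's centre. The bolt and bearing_b I judged by eye in those pictures.
- **Left standing:** the loupe, fitting and setting ring are at the same pixels as in the first pictures.
- **Force:** the wrist force read within about 2 N at every check.
- **Check that disagreed:** the reported TCP height did not match the side camera. With the fingers about 20 mm open, the fingertips looked about 40 mm higher than reported. I trusted the pictures and the force reading and swept at a reported z of about -33 to -35 mm, with the tips roughly 6 mm above the plate. I never found out the cause.

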